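Show the assembler the next housing and its sleeves

TASK

Show the assembler what goes together next: point at the flanged housing by holding the fingertips just above the centre of its top for about two seconds without touching it, then point in the same way at the middle of the tray of short sleeves. Then press the wide button on the call box down and let it spring back, to report the pair as shown, and draw clear. Do not point closely at the other housings or trays, do not touch or shift any housing or tray, leave the small button alone and the other things where they are.

Things in the scene. Friction and masses are not known exactly. Their poses are not given: they have to be found in the camera images.
- flanged: The flanged housing, plain aluminium: a round flange 72 mm across and 10 mm thick at the foot with four bolt holes, and a round neck 40 mm across rising from it, 55 mm high in all, dark bore on top. Origin at the centre of its underside, z up. Loose, 0.18 to 0.4 kg, standing upright on the bench; not to be touched.
- flanged_top (a point): Centre of the flat top of the flanged housing, on its axis, 55 mm above the bench.
- forked: The forked housing, plain aluminium: a block 56 x 48 x 28 mm with two upright ears on it, 62 mm high in all. Origin at the centre of its underside, z up. Loose, 0.18 to 0.4 kg, standing upright on the bench; not to be touched.
- forked_top (a point): Middle of the top of the forked housing, between the ears' tips, 62 mm above the bench.
- tubular: The tubular housing, plain aluminium: a stepped round tube, 48 mm across at the foot, 32 mm at the top, 90 mm high, no flange. Origin at the centre of its underside, z up. Loose, 0.18 to 0.4 kg, standing upright on the bench; not to be touched.
- tubular_top (a point): Centre of the top of the tubular housing, 90 mm above the bench.
- sleeve_tray: Open blue tray, 90 (its x) x 130 (its y) x 35 mm high, fixed to the bench, turned by up to 7 degrees; holds ten short aluminium sleeves (tubes 16 mm across, 20 mm long), lying and standing, all below its rim. Origin at the centre of its underside, z up.
- sleeve_tray_mid (a point): Middle of the sleeve tray's mouth, level with its rim, 35 mm above the bench.
- pin_tray: Open blue tray, 90 (its x) x 130 (its y) x 35 mm high, fixed to the bench, turned by up to 7 degrees; holds long steel pins side by side, 8 mm thick and about 110 mm long. Origin at the centre of its underside.
- pin_tray_mid (a point): Middle of the pin tray's mouth, 35 mm above the bench.
- washer_tray: Open blue tray, 90 (its x) x 130 (its y) x 35 mm high, fixed to the bench, turned by up to 7 degrees; holds flat round washers 28 mm across, 3 mm thick. Origin at the centre of its underside.
- washer_tray_mid (a point): Middle of the washer tray's mouth, 35 mm above the bench.
- callbox: The call box: a grey flat box 140 (its x) x 80 (its y) x 40 mm high, fixed on the bench to the robot's left or right, with two grey push buttons in black housings on its top, 72 mm apart along its x. Origin at the centre of its underside, z up.
- wide_top (a point): Centre of the top face of the call box's wide button (40 mm across; the one at the box's +x end, farther from the robot), as it now stands. It is pressed straight down.
- wide (a joint): Travel of the wide button in m: 0 released, 0.006 fully down. A spring returns it; fully down takes about 5 N.
- small_top (a point): Centre of the top face of the call box's small button (20 mm across; at the box's -x end, nearer to the robot).
- small (a joint): Travel of the small button in m: 0 released, 0.006 fully down.
- block: Loose bystander: wooden block 160 x 65 x 45 mm, on the side of the bench opposite the call box. Origin at the centre of its underside.
- stud_a: Loose bystander: small turned steel stud 24 mm across, 34 mm high, standing between the left and the middle housing. Origin at the centre of its underside.
- stud_b: Loose bystander: another such stud, between the middle and the right housing. Origin at the centre of its underside.
- wrench: Loose bystander: steel wrench lying flat near the robot. Origin about its middle, underneath.
- driver: Loose bystander: screwdriver lying at the far left. Origin about its middle, underneath.
- jar: Loose bystander: clear jar with a blue lid, 64 mm across, 75 mm high, at the far right. Origin at the centre of its underside.
- cap: Loose bystander: yellow plastic cap, a disc 64 mm across, 12 mm high, near the robot. Origin at the centre of its underside.

How it is judged:
By the outcome, as a careful person would: the job done as asked, in the order asked, and still so for the second after the job is handed in, with the robot touching nothing.
It also fails if it takes over 58 s, if anything falls off the work surface, if the arm or the gripper's body presses on something with over 40 N, if the wrist force passes 120 N, or if a joint passes its speed limit or range.

ROBOT

A 6-joint arm with a two-finger parallel gripper is mounted at the origin on the work surface. World frame = base frame: x ahead of the robot, y to its left, z up, the work surface at z = 0. Lengths are in mm, angles in rad, forces in N, time in s.
With the tool pointing down it reaches from about 350 to 975 mm from the base axis. Payload 4.9 kg.
Tool frame: the origin (TCP) lies on the centre line of the jaws, within the pads' length; the fingertips stand 22 mm ahead of it and the grasp point (between the pads) lies 3 mm ahead of it (bot.tcp_to_tips is the z of the fingertips in the tool frame, in mm); z points along the fingers, x is the direction in which the jaws open and shut, and the axes are right-handed (so a half turn about z gives the same grasp; the last joint's range is limited). The gripper opens to 85 mm and grips with 20 to 120 N. Pads are 22 mm wide; open, the fingers measure 114 mm over their backs; the gripper's body (76 mm by 85 mm) begins 54 mm behind the grasp point. The pads swing forward as they close: fully open they stand 13 mm farther back than shut.
Start: joints at [1.119, 0.053, 1.613, -0, 1.476, -0.119], TCP at [204.171, 590.691, 253.304] pointing down, gripper open.
Joint ranges: [-3.01, 3.01], [-1.01, 2.22], [0.06, 2.58], [-1.02, 4.17], [0.09, 2.62], [-3.14, 3.14]. Speed limits (rad/s): [2.57, 2.57, 3.14, 3.14, 3.14, 3.14].

INTERFACE

Orientations are given as a rotation vector (axis times angle).
In Python, from plant import bot gives the robot as it stands.
- The arm moves only by the shell command python3 -m creep 'ROWS' [FORCE]. ROWS is JSON, a list of rows, each an object with "fingers": the closure, from 0 (fully open) to 1 (shut); "linear": the shift along the world's x, y, z in units of 60 mm (1.0 is 60 mm), a list of three; "rot": the turn, a rotation vector about the world's x, y, z in rad, a list of three. In form: [{"fingers": fingers, "linear": [tx, ty, tz], "rot": [rx, ry, rz]}, ...]. A call has 1 to 8 rows; each row shifts and turns the pose as measured when the row begins; what a row does not reach is not made up. A row lasts 1/8 s, in which the tool goes at most 62.5 mm and 10.7 degrees, less where a joint would pass 70% of its speed; a pose out of reach is approached as far as the arm can. A call is refused whole if a number of a shift passes 1 or a number of a turn 0.188, either way. A call with a gripper value outside its range is refused whole. The fingers move at their own pace and stop on an object; FORCE is the grip in N (left out, the last holds). Time passes only in rows, so rows that do not move let the fingers close. It gives the time, the measured TCP pose, the force and the opening at its end, in the units of the state.
- bot.get_obs(): the state, without advancing time (a new reading comes with each control period).
- bot.camera(name): name is "side" or "top"; returns a dict with "color" (480x640x3 uint8, red, green, blue), "camera_matrix" (3x3 intrinsics, pixels), "R" (3x3) and "t" (3): a world point X has camera coordinates R X + t. Camera axes: x right, y down, z forward; pixel columns grow to the right and rows downward; lengths in mm; the calibration is good to about 2 mm. A picture is of the moment at which its call begins. There is no depth.
- bot.hand_in(): hands the job in, once; it reports no verdict.
The state is a dict: "time_s": time; "q": joint angles; "qd": joint speeds; "effort": joint torques, N m; "tool_pos": TCP position; "eef_rot": TCP orientation; "contact_force": force on the tool from outside, world axes, zero at the start; "torque": the same for the moment, N m; "width": opening from 0.0 (shut) to 1.0 (fully open).
Only numpy, scipy, OpenCV 4.12 (cv2) and the standard library are available. Lean on these libraries where they do the work, as an engineer would, in place of code of your own. Each camera call takes 0.05 s, during which the arm holds its last target. There are 200 camera calls.

## Working session

There is one attempt and no reset: what is moved stays moved. The work goes in short steps, Python scripts to look and compute and a shell command to move; the robot and the scene stay as the last step left them, time stands still between calls to the robot, and variables do not carry over. Pictures are saved under pics/ and viewed, about 8 in all and at most 12, crops included, and the job is handed in when it is done.

```bash
mkdir -p pics
python3 - <<'E'
from plant import bot
import cv2,numpy as np
o=bot.get_obs();print({k:np.round(v,3).tolist() for k,v in o.items()},bot.tcp_to_tips)
for n in("top","side"):
    c=bot.camera(n);cv2.imwrite(f"pics/{n}0.png",c["color"][:,:,::-1]);print(n,np.round(c["camera_matrix"],1).tolist(),np.round(c["R"],3).tolist(),np.round(c["t"],1).tolist())
E
```

```text
{'time_s': 0.0, 'q': [1.119, 0.053, 1.614, 0.0, 1.476, -0.119], 'qd': [-0.002, -0.003, 0.0, 0.0, 0.001, -0.001], 'effort': [-0.0, -39.37, -37.017, -0.0, 0.007, -0.0], 'tool_pos': [203.908, 590.191, 252.059], 'eef_rot': [2.558, 1.822, -0.003], 'contact_force': [0.407, 0.378, 0.431], 'torque': [0.029, 0.029, 0.011], 'width': 1.0} 22.0
top [[456.1, 0.0, 313.0], [0.0, 456.1, 245.1], [0.0, 0.0, 1.0]] [[-0.027, -0.999, 0.024], [-0.986, 0.023, -0.163], [0.163, -0.028, -0.986]] [-1.6, 519.0, 1012.2]
side [[567.0, 0.0, 319.1], [0.0, 567.0, 243.6], [0.0, 0.0, 1.0]] [[0.958, -0.286, 0.018], [-0.176, -0.637, -0.75], [0.226, 0.716, -0.661]] [-511.8, 149.0, 1131.5]
```

View pics/top0.png

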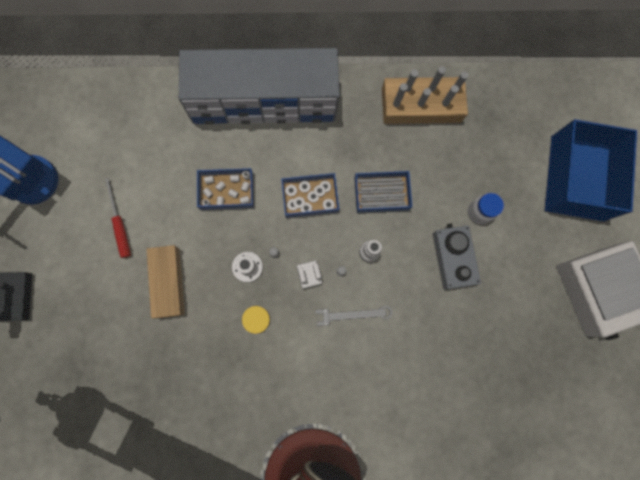

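View pics/side0.png

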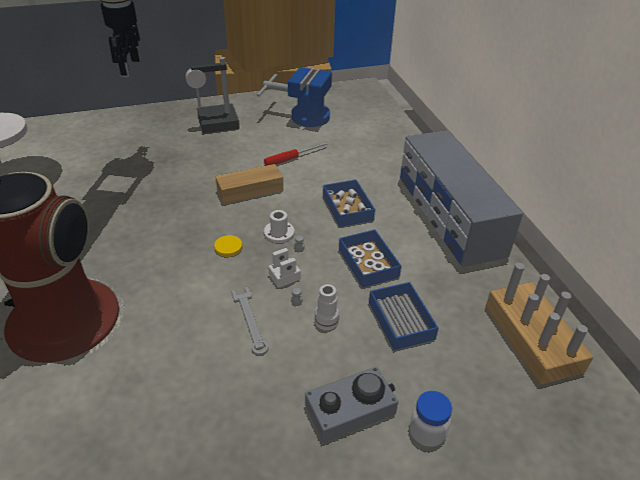

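Top view: the flanged housing is at about (245,265), the sleeve tray at (226,189), the call box's wide button at (457,240) and its small button at (463,273). Side view: flange top (279,216), sleeve tray (348,202), wide button (369,385). Next I'll zoom in to get exact pixels.

Run:
```python
import cv2,numpy as np
t=cv2.imread("pics/top0.png");s=cv2.imread("pics/side0.png")
def cr(i,x,y,w,h,k):
    o=cv2.resize(i[y:y+h,x:x+w],None,fx=k,fy=k,interpolation=cv2.INTER_CUBIC)
    for j in range(0,w,10):cv2.putText(o,str(x+j),(j*k,8),0,.3,(0,255,255));cv2.line(o,(j*k,10),(j*k,16),(0,255,255),1)
    for j in range(10,h,10):cv2.putText(o,str(y+j),(0,j*k+3),0,.3,(0,255,255));cv2.line(o,(20,j*k),(26,j*k),(0,255,255),1)
    return o
a=np.vstack([np.hstack([cr(t,190,160,80,50,5),cr(s,315,172,80,60,5)[:250]]),np.hstack([cr(t,215,240,40+40,60,5),cr(s,255,195,80,60,5)])])
cv2.imwrite("pics/z1.png",a)
b=np.hstack([cr(t,425,215,66,80,6),cr(s,302,365,66+40,80,6)[:,:400+4]]) 
b=np.hstack([cr(t,425,220,65,75,6),cr(s,335,360,65,75,6)])
cv2.imwrite("pics/z2.png",b)
```

```text
(no output)
```

View pics/z1.png

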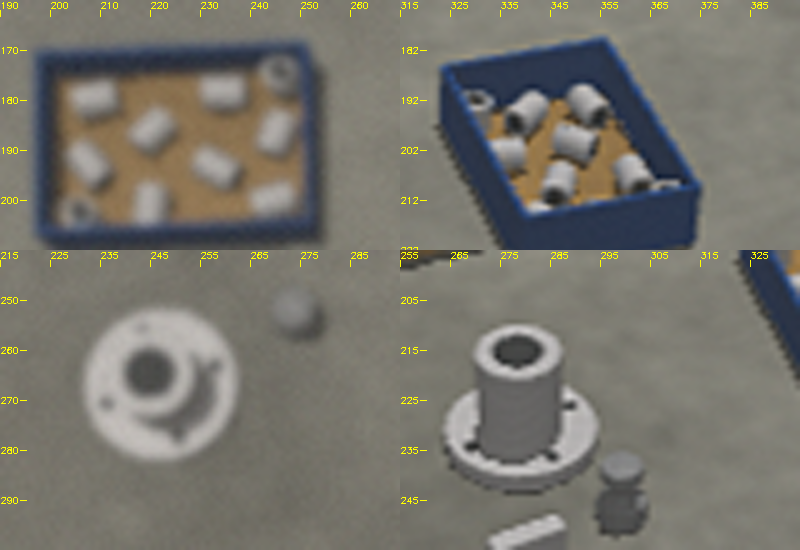

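View pics/z2.png

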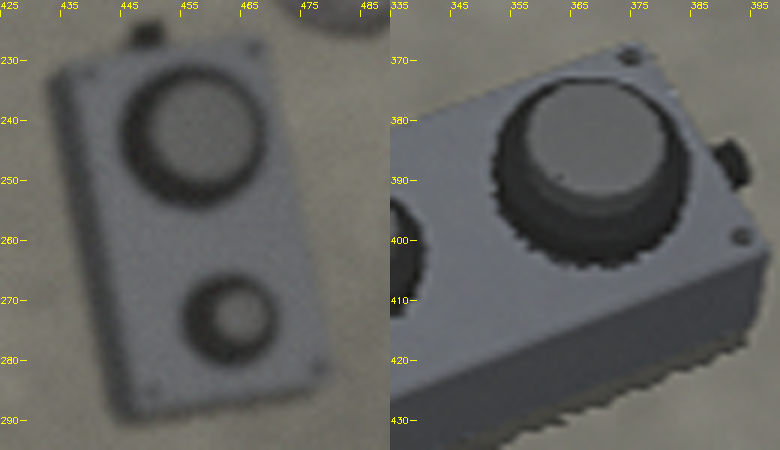

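Zoomed in, the bore centre is at top (245,264.6) and side (278.6,215.2). The wide cap is at top (459.5,242.3) and side (369.4,382.9), and the tray rim corners are readable in both views.

```bash
cat > h.py <<'E'
from plant import bot
import cv2,numpy as np
C={n:bot.camera(n) for n in("top","side")}
P={n:c["camera_matrix"]@np.c_[c["R"],c["t"]] for n,c in C.items()}
def tri(a,b):
    x=cv2.triangulatePoints(P["top"],P["side"],np.array(a,float).reshape(2,1),np.array(b,float).reshape(2,1));return (x[:3]/x[3]).ravel()
def onz(n,uv,z):
    c=C[n];d=c["R"].T@np.linalg.solve(c["camera_matrix"],[*uv,1.]);o=-c["R"].T@c["t"];return o+d*(z-o[2])/d[2]
E
python3 - <<'E'
from h import *
np.set_printoptions(precision=1,suppress=True)
for n,a,b,z in(("fl",(245,264.6),(278.6,215.2),55),("wide",(459.5,242.3),(369.4,382.9),60)):
    x=tri(a,b);print(n,x,onz("top",a,x[2] if n=="wide" else z),onz("side",b,x[2] if n=="wide" else z))
T=[(197.4,169.6),(251.2,168.6),(253.4,206.4),(197.6,207.6)];S=[(323.6,185.2),(356.2,179.8),(374.6,209.2),(340.4,214.8)]
for n,L in(("top",T),("side",S)):
    q=np.array([onz(n,p,35) for p in L]);print(n,q[:,:2].tolist(),q.mean(0),[np.linalg.norm(q[i]-q[i-1]) for i in range(4)])
for n in("forked","tub"):
    pass
print("forked",onz("top",(310,273),62),"tub",onz("top",(374,246),90),"small",onz("top",(464.5,272.5),55))
print("washer",onz("top",(310,195),35),"block",onz("top",(164,282),45),"jar",onz("top",(490,205),75))
E
```

```text
fl [477.  140.7  54. ] [475.6 140.7  55. ] [477.6 139.5  55. ]
wide [ 516.1 -350.2   61.6] [ 514.4 -349.9   61.6] [ 517.2 -350.2   61.6]
top [[708.5263975428695, 255.46598523548988], [708.5896235637763, 127.77607855129885], [615.6491357381556, 123.07271483324836], [615.5016817787414, 253.68762816198856]] [662.1 190.   35. ] [np.float64(93.04171267167057), np.float64(127.68992233746222), np.float64(93.05942137972183), np.float64(130.6149965606724)]
side [[620.5165598604879, 252.09286631814678], [707.8638705764288, 252.88957951919667], [709.8317817378456, 125.8793498312474], [623.9471906904649, 127.07860996583997]] [665.5 189.5  35. ] [np.float64(125.0613190367504), np.float64(87.35094413474793), np.float64(127.02547429442986), np.float64(85.89296364805587)]
forked [452.2  -5.6  62. ] tub [ 505.8 -148.3   90. ] small [ 445.4 -358.1   55. ]
washer [640.6 -11.   35. ] block [441.7 324.5  45. ] jar [ 597.3 -422.6   75. ]
```

```bash
python3 -m creep '[{"fingers":1,"linear":[0.5,-0.85,0],"rot":[0,0,0]},{"fingers":1,"linear":[0.5,-0.85,0],"rot":[0,0,0]},{"fingers":1,"linear":[0.5,-0.85,0],"rot":[0,0,0]},{"fingers":1,"linear":[0.5,-0.85,0],"rot":[0,0,0]},{"fingers":1,"linear":[0.5,-0.85,0],"rot":[0,0,0]},{"fingers":1,"linear":[0.5,-0.85,0],"rot":[0,0,0]},{"fingers":1,"linear":[0.5,-0.85,0],"rot":[0,0,0]}]'
```

```text
time_s: 1.08
tool_pos: [416.0, 224.7, 250.9]
eef_rot: [2.549, 1.833, -0.001]
contact_force: [0.7, 0.0, 0.1]
width: 0.001
```

```bash
python3 -m creep '[{"fingers":1,"linear":[0.5,-0.7,0],"rot":[0,0,0]},{"fingers":1,"linear":[0.5,-0.7,0],"rot":[0,0,0]},{"fingers":1,"linear":[0,0,-0.7],"rot":[0,0,0]},{"fingers":1,"linear":[0,0,-0.7],"rot":[0,0,0]},{"fingers":1,"linear":[0,0,-0.5],"rot":[0,0,0]},{"fingers":1,"linear":[0,0,-0.2],"rot":[0,0,0]},{"fingers":1,"linear":[0,0,0],"rot":[0,0,0]}]'
```

```text
time_s: 1.95
tool_pos: [479.4, 132.8, 123.0]
eef_rot: [2.556, 1.82, 0.005]
contact_force: [-0.1, -0.1, 1.3]
width: -0.003
```

```bash
python3 -m creep '[{"fingers":1,"linear":[-0.04,0.12,0],"rot":[0,0,0]},{"fingers":1,"linear":[0,0,-0.3],"rot":[0,0,0]},{"fingers":1,"linear":[0,0,0],"rot":[0,0,0]}]'
python3 - <<'E'
from h import *
o=bot.get_obs();p=o["tool_pos"];print(p)
r=cv2.Rodrigues(np.array(o["eef_rot"]))[0];tip=p+r[:,2]*22
L=[]
for n,(x,y) in(("top",(205,230)),("side",(240,150))):
    i=C[n]["color"][y:y+80,x:x+80,::-1];i=cv2.resize(i,None,fx=5,fy=5,interpolation=cv2.INTER_CUBIC)
    for X,c in((tip,(0,0,255)),(np.array([476.7,140.2,55]),(0,255,0))):
        u=P[n]@[*X,1];u=u[:2]/u[2];print(n,u);cv2.drawMarker(i,tuple(int(v) for v in ((u-[x,y]+.5)*5)),c,0,12,1)
    L.append(i)
cv2.imwrite("pics/c1.png",np.hstack(L))
E
```

```text
time_s: 2.33
tool_pos: [478.8, 141.2, 107.2]
eef_rot: [2.553, 1.819, 0.013]
contact_force: [-0.2, -0.2, 0.1]
width: 0.002
[480.03932941 141.2688982  108.89357613]
top [242.95044845 260.70088033]
top [245.23000218 264.11322276]
side [279.16605046 203.50777831]
side [278.13048344 215.09494457]
```

View pics/c1.png

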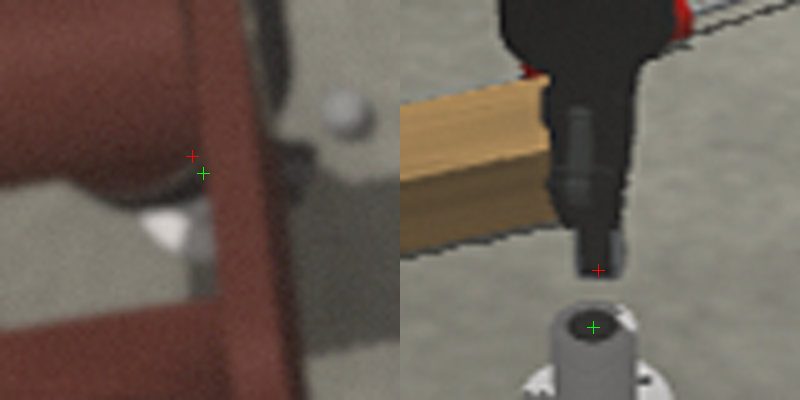

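The side view shows the shut fingertips at about (279,204), right where the model puts them and above the bore at (278,215). They are clear and centred. I'll lower them and hold.

```bash
python3 -m creep '[{"fingers":1,"linear":[-0.03,-0.02,-0.15],"rot":[0,0,0]},{"fingers":1,"linear":[0,0,-0.13],"rot":[0,0,0]},{"fingers":1,"linear":[0,0,0],"rot":[0,0,0]},{"fingers":1,"linear":[0,0,0],"rot":[0,0,0]}]'
```

```text
time_s: 2.92
tool_pos: [478.4, 139.8, 91.3]
eef_rot: [2.552, 1.818, 0.018]
contact_force: [-0.7, 0.3, 0.8]
width: 0.001
```

```bash
python3 -m creep '[{"fingers":1,"linear":[-0.02,0,-0.03],"rot":[0,0,0]},{"fingers":1,"linear":[0,0,0],"rot":[0,0,0]},{"fingers":1,"linear":[0,0,0],"rot":[0,0,0]},{"fingers":1,"linear":[0,0,0],"rot":[0,0,0]},{"fingers":1,"linear":[0,0,0],"rot":[0,0,0]},{"fingers":1,"linear":[0,0,0],"rot":[0,0,0]},{"fingers":1,"linear":[0,0,0],"rot":[0,0,0]},{"fingers":1,"linear":[0,0,0],"rot":[0,0,0]}]'
```

```text
time_s: 3.92
tool_pos: [477.6, 139.9, 90.1]
eef_rot: [2.552, 1.817, 0.02]
contact_force: [0.9, -0.0, -0.7]
width: 0.0
```

```bash
python3 -m creep '[{"fingers":1,"linear":[0,0,0],"rot":[0,0,0]},{"fingers":1,"linear":[0,0,0],"rot":[0,0,0]},{"fingers":1,"linear":[0,0,0],"rot":[0,0,0]},{"fingers":1,"linear":[0,0,0],"rot":[0,0,0]},{"fingers":1,"linear":[0,0,0],"rot":[0,0,0]},{"fingers":1,"linear":[0,0,0],"rot":[0,0,0]},{"fingers":1,"linear":[0,0,0],"rot":[0,0,0]},{"fingers":1,"linear":[0,0,0],"rot":[0,0,0]}]'
```

```text
time_s: 4.92
tool_pos: [477.6, 139.9, 90.1]
eef_rot: [2.552, 1.817, 0.02]
contact_force: [1.1, -0.0, 0.1]
width: 0.002
```

```bash
python3 -m creep '[{"fingers":1,"linear":[0,0,0],"rot":[0,0,0]},{"fingers":1,"linear":[0,0,0],"rot":[0,0,0]},{"fingers":1,"linear":[0,0,0.7],"rot":[0,0,0]},{"fingers":1,"linear":[0,0,0.7],"rot":[0,0,0]},{"fingers":1,"linear":[0.8,0.2,0],"rot":[0,0,0]},{"fingers":1,"linear":[0.8,0.2,0],"rot":[0,0,0]},{"fingers":1,"linear":[0.8,0.2,0],"rot":[0,0,0]},{"fingers":1,"linear":[0.6,0.2,0],"rot":[0,0,0]}]'
```

```text
time_s: 5.92
tool_pos: [660.9, 188.9, 179.3]
eef_rot: [2.55, 1.816, 0.026]
contact_force: [1.2, -0.4, 1.3]
width: 0.001
```

```bash
python3 -m creep '[{"fingers":1,"linear":[0,0,0],"rot":[0,0,0]}]'
```

```text
time_s: 6.05
tool_pos: [662.5, 189.3, 178.6]
eef_rot: [2.55, 1.816, 0.026]
contact_force: [-1.1, -0.4, -0.4]
width: -0.002
```

```bash
python3 -m creep '[{"fingers":1,"linear":[0.02,0.01,-0.6],"rot":[0,0,0]},{"fingers":1,"linear":[0,0,-0.6],"rot":[0,0,0]},{"fingers":1,"linear":[0,0,-0.3],"rot":[0,0,0]},{"fingers":1,"linear":[0,0,0],"rot":[0,0,0]},{"fingers":1,"linear":[0,0,0],"rot":[0,0,0]}]'
```

```text
time_s: 6.68
tool_pos: [662.0, 189.4, 88.9]
eef_rot: [2.549, 1.816, 0.028]
contact_force: [0.1, 0.4, -0.0]
width: 0.0
```

```bash
python3 -m creep '[{"fingers":1,"linear":[0.02,0.01,-0.3],"rot":[0,0,0]},{"fingers":1,"linear":[0,0,0],"rot":[0,0,0]},{"fingers":1,"linear":[0,0,0],"rot":[0,0,0]},{"fingers":1,"linear":[0,0,0],"rot":[0,0,0]},{"fingers":1,"linear":[0,0,0],"rot":[0,0,0]},{"fingers":1,"linear":[0,0,0],"rot":[0,0,0]},{"fingers":1,"linear":[0,0,0],"rot":[0,0,0]},{"fingers":1,"linear":[0,0,0],"rot":[0,0,0]}]'
python3 - <<'E'
from h import *
o=bot.get_obs();p=o["tool_pos"];print(p)
r=cv2.Rodrigues(np.array(o["eef_rot"]))[0];tip=p+r[:,2]*22;print(tip)
x,y=300,150;i=C["side"]["color"][y:y+80,x:x+100,::-1];i=cv2.resize(i,None,fx=5,fy=5,interpolation=cv2.INTER_CUBIC)
for X,c in((tip,(0,0,255)),(np.array([664,190,35]),(0,255,0))):
    u=P["side"]@[*X,1];u=u[:2]/u[2];cv2.drawMarker(i,tuple(int(v) for v in ((u-[x,y]+.5)*5)),c,0,12,1)
cv2.imwrite("pics/c2.png",i)
E
```

```text
time_s: 7.68
tool_pos: [665.6, 190.4, 74.0]
eef_rot: [2.547, 1.814, 0.037]
contact_force: [-0.1, 0.5, -0.2]
width: 0.002
[665.59418459 190.42420704  73.9498072 ]
[666.19831253 190.46237345  51.95813667]
```

View pics/c2.png

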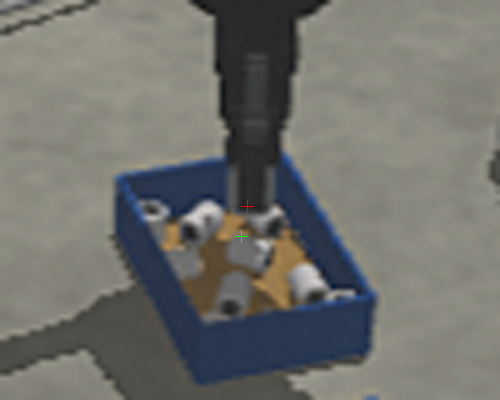

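The fingertips are over the middle of the sleeve tray at about (349,191), 17 mm above the rim. I'll lower them slightly and hold.

```bash
python3 -m creep '[{"fingers":1,"linear":[-0.03,0,-0.07],"rot":[0,0,0]},{"fingers":1,"linear":[0,0,0],"rot":[0,0,0]},{"fingers":1,"linear":[0,0,0],"rot":[0,0,0]},{"fingers":1,"linear":[0,0,0],"rot":[0,0,0]},{"fingers":1,"linear":[0,0,0],"rot":[0,0,0]},{"fingers":1,"linear":[0,0,0],"rot":[0,0,0]},{"fingers":1,"linear":[0,0,0],"rot":[0,0,0]},{"fingers":1,"linear":[0,0,0],"rot":[0,0,0]}]'
```

```text
time_s: 8.78
tool_pos: [663.6, 190.4, 69.3]
eef_rot: [2.547, 1.814, 0.036]
contact_force: [-0.3, 0.1, -0.0]
width: 0.0
```

```bash
python3 -m creep '[{"fingers":1,"linear":[0,0,0],"rot":[0,0,0]},{"fingers":1,"linear":[0,0,0],"rot":[0,0,0]},{"fingers":1,"linear":[0,0,0],"rot":[0,0,0]},{"fingers":1,"linear":[0,0,0],"rot":[0,0,0]},{"fingers":1,"linear":[0,0,0],"rot":[0,0,0]},{"fingers":1,"linear":[0,0,0],"rot":[0,0,0]},{"fingers":1,"linear":[0,0,0],"rot":[0,0,0]},{"fingers":1,"linear":[0,0,0],"rot":[0,0,0]}]'
```

```text
time_s: 9.78
tool_pos: [663.6, 190.4, 69.4]
eef_rot: [2.547, 1.814, 0.036]
contact_force: [-0.3, 0.2, 0.5]
width: 0.001
```

```bash
python3 -m creep '[{"fingers":1,"linear":[0,0,0],"rot":[0,0,0]},{"fingers":1,"linear":[0,0,0],"rot":[0,0,0]},{"fingers":1,"linear":[0,0,0.9],"rot":[0,0,0]},{"fingers":1,"linear":[0,0,0.9],"rot":[0,0,0]},{"fingers":1,"linear":[0,0,0.9],"rot":[0,0,0]},{"fingers":1,"linear":[0,0,0.3],"rot":[0,0,0]},{"fingers":1,"linear":[-0.25,-0.9,0],"rot":[0,0,0]},{"fingers":1,"linear":[-0.25,-0.9,0],"rot":[0,0,0]}]'
```

```text
time_s: 10.78
tool_pos: [630.7, 82.8, 252.1]
eef_rot: [2.543, 1.823, 0.031]
contact_force: [0.5, -0.1, -0.4]
width: -0.005
```

```bash
python3 -m creep '[{"fingers":1,"linear":[-0.24,-0.9,0],"rot":[0,0,0]},{"fingers":1,"linear":[-0.24,-0.9,0],"rot":[0,0,0]},{"fingers":1,"linear":[-0.24,-0.9,0],"rot":[0,0,0]},{"fingers":1,"linear":[-0.24,-0.9,0],"rot":[0,0,0]},{"fingers":1,"linear":[-0.24,-0.9,0],"rot":[0,0,0]},{"fingers":1,"linear":[-0.24,-0.9,0],"rot":[0,0,0]},{"fingers":1,"linear":[-0.24,-0.9,0],"rot":[0,0,0]},{"fingers":1,"linear":[0,0,0],"rot":[0,0,0]}]'
```

```text
time_s: 11.78
tool_pos: [520.2, -308.0, 242.2]
eef_rot: [2.555, 1.824, 0.021]
contact_force: [0.0, -0.0, 0.0]
width: -0.003
```

```bash
python3 -m creep '[{"fingers":1,"linear":[-0.06,-0.65,0],"rot":[0,0,0]},{"fingers":1,"linear":[0,0,0],"rot":[0,0,0]},{"fingers":1,"linear":[0,0,-0.8],"rot":[0,0,0]},{"fingers":1,"linear":[0,0,-0.8],"rot":[0,0,0]},{"fingers":1,"linear":[0,0,-0.5],"rot":[0,0,0]},{"fingers":1,"linear":[0,0,0],"rot":[0,0,0]},{"fingers":1,"linear":[0,0,0],"rot":[0,0,0]}]'
```

```text
time_s: 12.65
tool_pos: [517.8, -339.4, 110.5]
eef_rot: [-2.548, -1.83, -0.025]
contact_force: [-0.3, -0.7, 0.4]
width: 0.005
```

```bash
python3 -m creep '[{"fingers":1,"linear":[-0.03,-0.18,0],"rot":[0,0,0]},{"fingers":1,"linear":[0,0,-0.15],"rot":[0,0,0]},{"fingers":1,"linear":[0,0,0],"rot":[0,0,0]}]'
python3 - <<'E'
from h import *
o=bot.get_obs();p=o["tool_pos"];print(p)
r=cv2.Rodrigues(np.array(o["eef_rot"]))[0];tip=p+r[:,2]*22;print(tip)
x,y=310,320;i=C["side"]["color"][y:y+100,x:x+120,::-1];i=cv2.resize(i,None,fx=5,fy=5,interpolation=cv2.INTER_CUBIC)
for X,c in((tip,(0,0,255)),(np.array([516,-350,61.6]),(0,255,0))):
    u=P["side"]@[*X,1];u=u[:2]/u[2];cv2.drawMarker(i,tuple(int(v) for v in ((u-[x,y]+.5)*5)),c,0,12,1)
cv2.imwrite("pics/c3.png",i)
E
```

```text
time_s: 13.02
tool_pos: [517.9, -352.2, 105.2]
eef_rot: [2.549, 1.832, 0.028]
contact_force: [-0.9, -0.3, -0.4]
width: 0.003
[ 518.36295389 -352.53476126  106.12234994]
[ 518.73232244 -352.37766559   84.12601189]
```

View pics/c3.png

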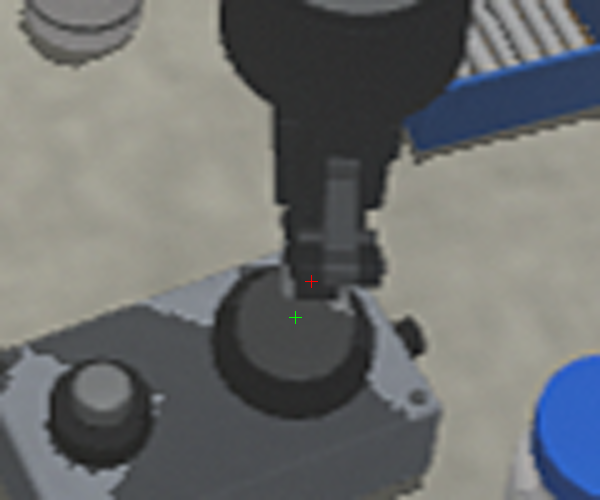

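The shut tips are above the wide button at about (370,377), and the small button is well off at (330,397). I'll come down gently now.

```bash
python3 -m creep '[{"fingers":1,"linear":[-0.04,0.03,-0.2],"rot":[0,0,0]},{"fingers":1,"linear":[0,0,-0.1],"rot":[0,0,0]},{"fingers":1,"linear":[0,0,0],"rot":[0,0,0]},{"fingers":1,"linear":[0,0,0],"rot":[0,0,0]}]'
```

```text
time_s: 13.62
tool_pos: [515.5, -350.3, 86.5]
eef_rot: [2.548, 1.832, 0.028]
contact_force: [0.4, -0.2, -0.0]
width: -0.003
```

```bash
python3 -m creep '[{"fingers":1,"linear":[0,0,-0.07],"rot":[0,0,0]},{"fingers":1,"linear":[0,0,0],"rot":[0,0,0]}]'; python3 -m creep '[{"fingers":1,"linear":[0,0,-0.05],"rot":[0,0,0]},{"fingers":1,"linear":[0,0,0],"rot":[0,0,0]}]'
```

```text
time_s: 13.88
tool_pos: [515.9, -350.6, 82.9]
eef_rot: [2.548, 1.831, 0.028]
contact_force: [-1.6, 0.8, 2.3]
width: 0.0
time_s: 14.12
tool_pos: [516.2, -350.8, 80.7]
eef_rot: [2.547, 1.831, 0.028]
contact_force: [-1.7, 1.8, 3.0]
width: 0.002
```

```bash
python3 -m creep '[{"fingers":1,"linear":[0,0,-0.05],"rot":[0,0,0]},{"fingers":1,"linear":[0,0,0],"rot":[0,0,0]}]'; python3 -m creep '[{"fingers":1,"linear":[0,0,-0.05],"rot":[0,0,0]},{"fingers":1,"linear":[0,0,0],"rot":[0,0,0]}]'
```

```text
time_s: 14.38
tool_pos: [516.3, -350.9, 78.4]
eef_rot: [2.547, 1.831, 0.028]
contact_force: [-2.2, 0.8, 4.9]
width: 0.004
time_s: 14.62
tool_pos: [516.7, -351.2, 78.6]
eef_rot: [2.547, 1.832, 0.028]
contact_force: [-1.0, 1.7, 3.8]
width: 0.001
```

```bash
python3 -m creep '[{"fingers":1,"linear":[0,0,-0.1],"rot":[0,0,0]}]'; python3 -m creep '[{"fingers":1,"linear":[0,0,-0.08],"rot":[0,0,0]}]'
```

```text
time_s: 14.75
tool_pos: [517.3, -351.8, 77.4]
eef_rot: [2.547, 1.832, 0.027]
contact_force: [-14.8, 12.3, 41.1]
width: -0.001
time_s: 14.88
tool_pos: [517.3, -351.8, 77.6]
eef_rot: [2.549, 1.835, 0.025]
contact_force: [-14.2, 11.0, 30.8]
width: 0.0
```

It has bottomed out: the force jumped to 41 N at about 6 mm of travel. Lifting off.

```bash
python3 -m creep '[{"fingers":1,"linear":[0,0,0.3],"rot":[0,0,0]},{"fingers":1,"linear":[0,0,0.8],"rot":[0,0,0]},{"fingers":1,"linear":[0,0,0.8],"rot":[0,0,0]},{"fingers":1,"linear":[0,0,0.8],"rot":[0,0,0]},{"fingers":1,"linear":[-0.6,-0.4,0.3],"rot":[0,0,0]},{"fingers":1,"linear":[-0.6,-0.4,0],"rot":[0,0,0]},{"fingers":1,"linear":[0,0,0],"rot":[0,0,0]},{"fingers":1,"linear":[0,0,0],"rot":[0,0,0]}]'
python3 - <<'E'
from h import *
cv2.imwrite("pics/e_side.png",C["side"]["color"][:,:,::-1])
s0=cv2.imread("pics/side0.png");d=cv2.absdiff(s0,C["side"]["color"][:,:,::-1].copy()).max(2)
for n,(x,y,w,h) in dict(fl=(255,200,50,50),tray=(315,172,70,60),wide=(350,368,40,40),small=(318,388,25,25)).items():print(n,(d[y:y+h,x:x+w]>30).sum())
E
```

```text
time_s: 15.88
tool_pos: [443.4, -399.9, 259.7]
eef_rot: [2.546, 1.835, 0.026]
contact_force: [0.5, 0.5, 0.5]
width: -0.002
fl 1498
tray 3893
wide 452
small 138
```

View pics/e_side.png

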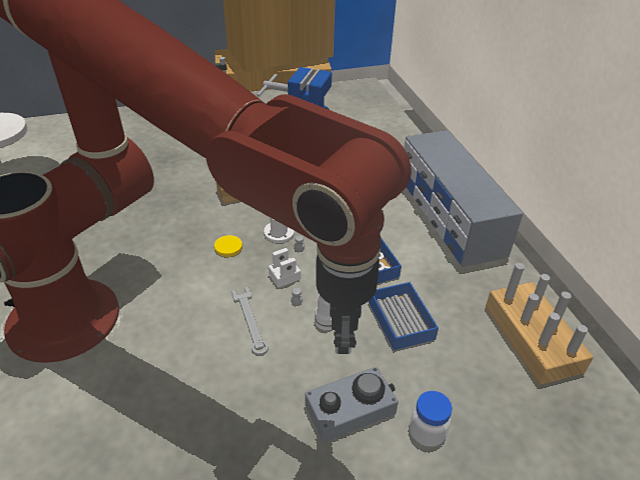

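The arm is well clear, at about 260 mm height. The wide button at (369,385) looks as it did at the start, and everything visible is in place. Handing in.

```bash
python3 -c "
from plant import bot
print(bot.hand_in())"
```

```text
the job is handed in; nothing more can be done
None
```

The job was done in the order asked and handed in at about 16 s of the 58 s allowed. The hand-in gives no verdict.

- **Flanged housing:** I held the shut fingertips about 13 mm above the centre of its top for roughly 2.3 s. The wrist force stayed at noise level, so nothing was touched.
- **Sleeve tray:** I held them about 12 mm above the middle of its mouth for at least 2 s, again without contact. Counting the slightly higher check position just before, the fingertips were there about 3 s.
- **Wide button:** I pressed it down about 6 mm until it bottomed out, then lifted off and drew clear to about 260 mm.

**Last checks:** The side picture shows the wide button looking as it did at the start, the arm clear, and everything in view where it was.
- **Hidden from view:** The arm hides part of the sleeve tray and the upper part of the flanged housing in that picture. My before/after picture comparison was spoiled by the arm and its shadow, so it confirms nothing.
- **Press force:** The press peaked at about 41 N vertically (about 45 N in all) at the fingertips as the button bottomed out. That is far more than the 5 N it needs. It is under the 120 N wrist limit. The 40 N limit is stated for the arm and the gripper's body, and I took it not to apply to the fingertips.

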